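Slide the bench power pack home on its charging dock

ROBOT

A 7-joint arm with a two-finger parallel gripper is mounted at the origin on a cart in front of the work surface, level with it; the furniture and walls round the work are solid. World frame = base frame: x ahead of the robot, y to its left, z up, the work surface at z = 0. Lengths are in m, angles in rad, forces in N, time in s.
With the tool pointing down it reaches from about 0.425 to 0.875 m from the base axis. Payload 4.7 kg.
Tool frame: the origin (TCP) lies midway between the tips of the shut fingers; the grasp point (between the pads) lies 19 mm behind it (ctrl.grip_point_offset is the distance from the TCP to the grasp point, in m); z points along the fingers, y is the line along which they close (so a half turn about z gives the same grasp; the last joint's range is limited). The gripper opens to 87 mm and grips with 3 to 60 N. Pads are 19 mm wide; open, the fingers measure 117 mm over their backs; the gripper's body (75 mm by 190 mm) begins 51 mm behind the grasp point.
Start: joints at [-1.111, 0.321, -0.07, 1.45, 0.023, 1.371, -0.057], TCP at [0.28, 0.586, 0.223] pointing down, gripper open.
Joint ranges: [-2.86, 2.86], [-0.3, 2.09], [-1.38, 1.24], [0.06, 2.45], [-1.56, 4.7], [0.09, 2.05], [-2.69, 2.69]. Speed limits (rad/s): [2.57, 2.57, 3.14, 3.14, 3.14, 3.14, 3.14].

INTERFACE

Orientations are given as a rotation vector (axis times angle).
In Python, from bench import ctrl gives the robot as it stands.
- The arm moves only by the tool move_arm, never from a script. Its argument "increments" is text: rows parted by semicolons, each of 7 numbers parted by spaces: the shift along the world's x, y, z in mm, then the turn, a rotation vector about the world's x, y, z in degrees, then the closure in counts, from 0 (fully open) to 255 (shut). A call has exactly 8 rows; each row shifts and turns the commanded pose from where the row before left it; what a row does not reach is not made up. A row lasts 1/12 s, in which the tool goes at most 41.7 mm and 7.16 degrees, less where a joint would pass 70% of its speed; a pose out of reach is approached as far as the arm can. A call with a gripper value outside its range is refused whole. The fingers move at their own pace and stop on an object; "grip_force" is the grip in N (left out, the last holds). Time passes only in rows, so rows that do not move let the fingers close, or fill a call up. It gives the time, the measured TCP pose, the force, the opening and the grip force at its end, in the units of the state.
- ctrl.get_state(): the state, without advancing time (a new reading comes with each control period).
- ctrl.get_image(name): name is "scene" or "top"; returns a dict with "frame" (400x640x3 uint8, red, green, blue), "depth" (400x640 float32, m along the optical axis (not along the pixel's ray), 0 where there is no reading), "fx", "fy", "cx", "cy" (pixels), "k1" (the pictures are not rectified: a ray, as slopes to the right and down, at radius r is drawn at 1 + k1 r^2 times it, then the intrinsics apply), "position" and "orientation" of the camera in the world. Camera axes: x right, y down, z forward; pixel columns grow to the right and rows downward; lengths in m; the calibration is good to about 2 mm. A picture is of the moment at which its call begins.
- ctrl.close_job(): hands the job in; it is judged then, once.
Trained networks look in a picture, given as the dict that the camera call returned (one of the last four; its "shot" number tells which), for a name from the list of things; names that differ only in an ending like _2 or _b are one class to them, and where a whole thing is asked for, a point or a joint stands for the part that bears it (a point fixed in the world has none). Each returns a list of dicts, best first, with "score" (0 to 1); they miss things now and then, are a little off and sometimes report something else, mostly with a low value. They report only what shows in the picture. A call takes as long as a camera call.
- ctrl.find_in(target, picture): "centre" ([x, y, z] in m, in world coordinates, good to about 4 mm: the middle of the surface that is visible of it).
- ctrl.silhouettes(target, picture): "region" (400x640 bool, what is visible of it).
The state is a dict: "time": time; "joint_positions": joint angles; "qd": joint speeds; "joint_torque": joint torques, N m; "position": TCP position; "tool_rot": TCP orientation; "ft_force": force on the tool from outside, world axes, zero at the start; "torque": the same for the moment, N m; "grip_width": opening from 0.0 (shut) to 1.0 (fully open); "grip_force": force on a finger pad.
Only numpy, scipy, OpenCV 4.12 (cv2) and the standard library are available. Lean on these libraries where they do the work, as an engineer would, in place of code of your own. Each camera call takes 0.05 s, during which the arm holds its last target. There are 200 camera calls.

TASK

Put the yellow and black power pack on charge: with your fingertips push it low down, near its base, so that it slides along the bench without tipping, straight into the charging dock until it is fully home and the sprung side latch has snapped shut behind its lug. Then switch the dock on by pressing down the green-marked half of its rocker, and take your hand away. The pack is heavy and is only pushed: never lift it or pinch it, keep your fingers off its carrying handle and off its terminal face, and leave the other things on the bench alone.

Things in the scene. Friction and masses are not known exactly. Their poses are not given: they have to be found in the camera images.
- pack: the power pack, a loose upright yellow and black box of about 0.9 kg (0.7 to 1), 56 mm deep (its x), 100 wide (y), 96 tall. Origin at the centre of its underside, z up, +x the way it slides, to the dock. It tips if pushed higher than about 35 mm above the bench; friction on the bench about 0.6. On the middle of each side a steel lug, 10 mm long (x), sticks out 7 mm, 34 to 48 mm above the bench
- pack_rear (a point): the middle of the pack's rear face (the flat face with the charge gauge, looking away from the dock), 20 mm above the bench: the place to push; its +x points into the pack, towards the dock. The rear face reaches 50 mm to either side of it and up to 96 mm
- pack_terminals: the pack's terminal face, a black plate with two brass pads that covers its front (+x) face; origin on the bench level, in the front face. Fingers stay off it
- pack_handle: the black carrying handle on the pack's top, a bar along the pack's y, 96 to 120 mm above the pack's underside; origin at the centre of the pack's top. Fingers stay off it
- dock: the black dock, fixed to the bench. Origin on the bench where the pack's origin is when fully home; +x the way the pack slides in. Guide walls 30 high from x = -42 to 28 mm, slick inner faces 52 mm either side of the centre line (2 mm clear of the pack); flared lead-ins before them open to 64 at x = -78. Stop face at x = 28; housing 124 mm wide, to x = 96, 40 high
- dock_contacts (a joint): the dock's pair of sprung brass contacts on the stop face, 20 mm above the bench: 0 = standing out 9 mm, 0.009 m = pressed in flush by a pack that is fully home. Together they push back with 1.5 to 4 N
- dock_latch (a joint): sprung steel latch pawl with a red thumb tab, on the guide wall at the dock's +y side, 33 to 47 mm up: 0 = shut, larger = swung outward (rad). The pack's lug pushes it aside by about 0.2 rad on the way in and it snaps back to 0 behind the lug in the last 2 mm of travel. Passing it takes about 2 N more; shut, it keeps the pack within 2 mm of the stop
- dock_switch (a joint): the dock's black rocker switch on top of the housing, 26 mm (dock x) by 52 mm (dock y), pivot 66 mm past the dock's origin on its centre line: 0 = off (the green-marked half, on the dock's +y side, stands up), 0.28 rad = on (that half lies level). It stays where it is left; pressing takes about 2 N
- switch_on (a point): the middle of the rocker's green-marked half as it lies when switched on, 18 mm to the +y side of the pivot and 50 mm above the bench; while off that half slopes up and the surface there is about 5 mm higher. Press straight down here, at most about 15 N
- oil_bottle: a small amber oil bottle, 29 mm across, 55 mm tall, loose; origin at the centre of its underside. Not to be disturbed
- small_tin: a small round metal tin, 37 mm across, 20 mm tall, loose; origin at the centre of its underside. Not to be disturbed
- rubber_block: a dark green abrasive rubber block, 30 x 62 x 16 mm, lying loose; origin at the centre of its underside. Not to be disturbed
- tweezers: fine steel tweezers, 122 mm long, lying loose near the bench's front edge; origin at the centre of the underside. Not to be disturbed
- red_blower: a dark red rubber dust blower standing upright, 54 mm across, 103 mm tall, loose; origin at the centre of its underside. Not to be disturbed

How it is judged:
On the way, in this order (a step that is already met when the one before it is completed fails the run):
1. the pack is fully home in the dock with the latch shut behind its lug (x of pack in the frame of dock above -0.004 m and value of joint dock_latch below 0.06 rad and value of joint dock_contacts above 0.005 m), for 0.2 s.
2. the rocker is switched on (value of joint dock_switch above 0.2 rad), for 0.1 s.
At the end, for the whole second after the job is handed in: The pack stands upright on the bench in the dock, within 4 mm of fully home and square to it, the contacts pressed in by at least 5 mm, the latch shut behind the lug (under 0.06 rad), the rocker on (over 0.2 rad), and the pack at rest (all of step 1 and y of pack in the frame of dock between -0.004 and 0.004 m and angle between the x axis of pack and the x axis of dock, either way round below 0.08 rad and angle between pack's own z axis and vertical below 0.05 rad and height (world z) of pack below 0.004 m and value of joint dock_switch above 0.2 rad and linear speed of pack below 0.01 m/s); the robot touches nothing.
It fails at once if the pack is tipped or rocked by more than 0.15 rad (about 9 degrees) (angle between pack's own z axis and vertical above 0.15 rad).
It fails at once if the pack is lifted off the bench (height (world z) of pack above 0.008 m).
It fails at once if the fingers touch the pack's carrying handle (contact force between the fingers and pack_handle above 0.5 N).
It fails at once if the fingers touch the pack's terminal face (as in pinching it) (contact force between the fingers and pack_terminals above 0.5 N).
It fails at once if one of the other loose things is shifted by more than 2 cm or knocked over (distance of any of oil_bottle, small_tin, rubber_block, tweezers, red_blower from where it was at the start of the episode above 0.02 m or angle between any of oil_bottle, red_blower's own z axis and vertical above 0.5 rad).
It also fails if it takes over 61 s, if anything falls off the work surface, if the arm or the gripper's body presses on something with over 40 N, if the wrist force passes 120 N, or if a joint passes its speed limit or range.

## Working session

There is one attempt and no reset: what is moved stays moved. The work goes in short steps, Python scripts to look and compute and a tool call to move; the robot and the scene stay as the last step left them, time stands still between calls to the robot, and variables do not carry over. Pictures are saved under pics/ and viewed, at most 10 in all, crops included, and the job is handed in when it is done.

Besides the shell and the picture viewer there is one more tool, called after "Request:" by a JSON object that holds its "name" and its "arguments", one argument or row to a line. move_arm: Moves the arm, as the interface text tells. Its arguments: {"type":"object","properties":{"increments":{"type":"string"},"grip_force":{"type":"number"}},"required":["increments"]}

```bash
mkdir -p pics
cat > h.py <<'E'
import numpy as np, cv2
from bench import ctrl
from scipy.spatial.transform import Rotation as R
def rot(o):
    o=np.array(o,float)
    return o if o.shape==(3,3) else (R.from_rotvec(o).as_matrix() if o.size==3 else R.from_quat(o).as_matrix())
def cloud(p):
    d=p["depth"]; v,u=np.mgrid[:400,:640]
    x=(u-p["cx"])/p["fx"]; y=(v-p["cy"])/p["fy"]
    a,b=x.copy(),y.copy()
    for _ in range(8):
        s=1+p["k1"]*(a*a+b*b); a,b=x/s,y/s
    P=np.stack([a*d,b*d,d],-1)@rot(p["orientation"]).T+np.array(p["position"])
    P[d==0]=np.nan
    return P
def save(p,n): cv2.imwrite(f"pics/{n}.png",p["frame"][:,:,::-1])
E
python3 - <<'E'
from h import *
s=ctrl.get_state(); print({k:np.round(v,3) for k,v in s.items()})
for c in("scene","top"):
    p=ctrl.get_image(c); save(p,c); P=cloud(p)
    print(c,p["position"],p["orientation"],p["fx"],p["k1"])
    for t in["pack","pack_terminals","dock","dock_latch","dock_switch","oil_bottle","small_tin","rubber_block","tweezers","red_blower"]:
        f=ctrl.find_in(t,p)[:2]; print(t,[(np.round(q["centre"],3),round(q["score"],2)) for q in f])
E
```

```text
{'time': np.float64(0.0), 'joint_positions': array([-1.111,  0.322, -0.07 ,  1.452,  0.023,  1.371, -0.057]), 'qd': array([-0.   , -0.001,  0.   , -0.001,  0.   ,  0.003, -0.001]), 'joint_torque': array([-0.0000e+00, -4.9128e+01, -4.0400e-01, -3.1253e+01, -6.4000e-02,
        4.4000e-02,  0.0000e+00]), 'position': array([0.28 , 0.586, 0.221]), 'tool_rot': array([-6.940e-01, -3.064e+00,  3.000e-03]), 'ft_force': array([-0.03 ,  0.383,  0.622]), 'torque': array([ 0.015, -0.013, -0.036]), 'grip_force': np.float64(0.0), 'grip_width': np.float64(1.001)}
scene [ 0.05255171 -0.35602891  0.70064689] [-2.14753544  0.85303044 -0.36872154] 410.9070887369313 -0.05217991000307109
pack [(array([0.46 , 0.178, 0.072]), 0.74), (array([0.571, 0.076, 0.034]), 0.4)]
pack_terminals [(array([0.489, 0.355, 0.038]), 0.63)]
dock [(array([0.49 , 0.356, 0.036]), 0.58)]
dock_latch [(array([ 0.383, -0.11 ,  0.006]), 0.58), (array([0.423, 0.31 , 0.05 ]), 0.56)]
dock_switch [(array([0.505, 0.384, 0.051]), 0.67)]
oil_bottle [(array([0.572, 0.076, 0.032]), 0.61)]
small_tin [(array([ 0.434, -0.027,  0.018]), 0.72)]
rubber_block [(array([0.362, 0.015, 0.015]), 0.76), (array([0.491, 0.356, 0.038]), 0.56)]
tweezers [(array([ 0.381, -0.112,  0.006]), 0.75)]
red_blower [(array([0.644, 0.034, 0.047]), 0.73)]
top [0.46593358 0.13765183 1.11626172] [-2.16931203  2.23057772 -0.02741263] 385.1021043788114 -0.052817839907598974
pack [(array([0.47 , 0.201, 0.095]), 0.94)]
pack_terminals []
dock [(array([0.5  , 0.368, 0.043]), 0.8)]
dock_latch [(array([0.471, 0.2  , 0.096]), 0.73), (array([0.427, 0.314, 0.049]), 0.44)]
dock_switch [(array([0.504, 0.395, 0.049]), 0.72)]
oil_bottle [(array([0.427, 0.313, 0.046]), 0.44), (array([0.58 , 0.084, 0.04 ]), 0.42)]
small_tin [(array([ 0.438, -0.023,  0.021]), 0.44)]
rubber_block [(array([0.37 , 0.026, 0.014]), 0.47)]
tweezers [(array([ 0.436, -0.024,  0.021]), 0.52)]
red_blower [(array([0.646, 0.045, 0.048]), 0.61)]
```

View pics/top.png

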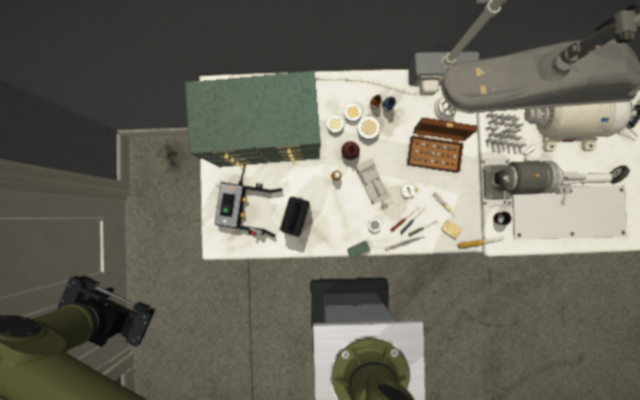

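View pics/scene.png

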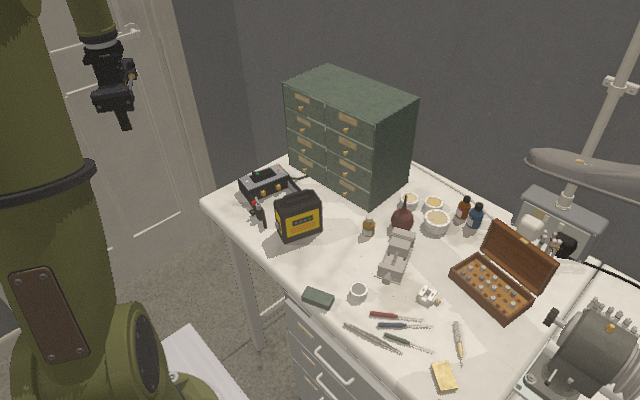

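Run:
```python
from h import *
for cam in("top","scene"):
    p=ctrl.get_image(cam);P=cloud(p);print(cam)
    for t in["pack","dock","dock_switch"]:
        q=ctrl.silhouettes(t,p)
        if not q: continue
        m=q[0]["region"]&(P[...,2]>.01); X=P[m]
        lo,hi={"pack":(.088,.104),"dock":(.034,.046),"dock_switch":(.044,.07)}[t]
        Y=X[(X[:,2]>lo)&(X[:,2]<hi)]
        print(t,m.sum(),len(Y),np.round(np.median(Y,0),4))
        (c,s,a)=cv2.minAreaRect((Y[:,:2]*1000).astype(np.float32)); print(np.round(c,1),np.round(s,1),round(a,2), np.round(cv2.boxPoints((c,s,a)),1).tolist())
```

```text
top
pack 821 651 [0.4679 0.1981 0.0953]
[468. 200.] [56.2 99.9] 71.92 [[411.79998779296875, 188.6999969482422], [506.70001220703125, 157.6999969482422], [524.2000122070312, 211.1999969482422], [429.20001220703125, 242.1999969482422]]
dock 1414 878 [0.5007 0.3786 0.041 ]
[493.7 342.7] [158.6 132.9] 78.35 [[412.6000061035156, 278.5], [542.7999877929688, 251.60000610351562], [574.7999877929688, 407.0], [444.6000061035156, 433.79998779296875]]
dock_switch 160 159 [0.5065 0.39   0.0512]
[505.3 390.1] [25.3 49.9] 80.25 [[478.6000061035156, 381.8999938964844], [527.7000122070312, 373.3999938964844], [532.0, 398.3999938964844], [482.8999938964844, 406.79998779296875]]
scene
pack 1955 623 [0.4592 0.1902 0.0948]
[467.  200.7] [59.9 97.9] 70.88 [[410.8999938964844, 188.5], [503.3999938964844, 156.39999389648438], [523.0, 213.0], [430.5, 245.10000610351562]]
dock 1452 713 [0.4862 0.3732 0.04  ]
[493.2 351. ] [139.8 131.6] 77.58 [[413.8999938964844, 296.8999938964844], [542.4000244140625, 268.6000061035156], [572.5, 405.1000061035156], [443.8999938964844, 433.3999938964844]]
dock_switch 149 133 [0.5048 0.3872 0.0498]
[507.1 389.8] [28.  53.7] 79.34 [[478.1000061035156, 381.1000061035156], [530.9000244140625, 371.1000061035156], [536.0999755859375, 398.6000061035156], [483.29998779296875, 408.6000061035156]]
```

The top view shows the dock at px (228,205), the pack at (295,216) and the cabinet at rows 75–165. The scene view shows the rear gauge face of the pack facing the robot side at (300,222). The pack is roughly on the dock's axis and yawed about 7°.

Run:
```python
from h import *
pk=[]
for cam in("top","scene"):
    p=ctrl.get_image(cam);P=cloud(p).reshape(-1,3);P=P[~np.isnan(P[:,0])]
    h=np.radians(79);c=np.array([.493,.325])
    for it in range(4):
        f=np.array([np.cos(h),np.sin(h)]);l=np.array([-f[1],f[0]])
        a=(P[:,:2]-c)@f;b=(P[:,:2]-c)@l
        m=(a>.015)&(a<.11)&(abs(b)<.075)&(P[:,2]>.033)&(P[:,2]<.065)
        r=cv2.minAreaRect((P[m][:,:2]*1000).astype(np.float32))
        B=cv2.boxPoints(r)
        e=B[1]-B[0] if np.linalg.norm(B[1]-B[0])>np.linalg.norm(B[2]-B[1]) else B[2]-B[1]
        e=e*np.sign(e@l); h=np.arctan2(-e[0],e[1])
        f=np.array([np.cos(h),np.sin(h)]); c=np.array(r[0])/1000-.062*f
    print(cam,m.sum(),np.round(r[0],1),np.round(r[1],1),"heading",np.degrees(h),"dock origin",c)
    # wall: z .025-.036 left/right
    l=np.array([-f[1],f[0]]);a=(P[:,:2]-c)@f;b=(P[:,:2]-c)@l
    for s in(1,-1):
        for z0,z1 in((.015,.034),(.034,.065)):
            m=(a>-.04)&(a<.02)&(s*b>.045)&(s*b<.08)&(P[:,2]>z0)&(P[:,2]<z1)
            if m.sum()>4: print(s,z0,m.sum(),np.percentile(b[m],[2,50,98]).round(4))
    m=(P[:,2]>.1)&(P[:,1]<.5)&(P[:,1]>.1)&(P[:,0]>.54)&(P[:,0]<.9)&(P[:,2]<.4)
    print("cab x min",np.percentile(P[m][:,0],[0.5,2,10]),"y",np.percentile(P[m][:,1],[1,99]))
s=ctrl.get_state();Rm=R.from_rotvec(s["tool_rot"]);print(Rm.as_matrix().round(3))
```

```text
top 1062 [503.2 382.4] [ 78.9 124.3] heading 80.5480222792808 dock origin [0.49299821 0.32121521]
1 0.015 55 [0.0523 0.0556 0.0629]
1 0.034 55 [0.0544 0.0616 0.0707]
-1 0.015 84 [-0.0615 -0.0559 -0.0508]
cab x min [0.617732   0.61952841 0.62867595] y [0.12614939 0.47982727]
scene 814 [504.2 385.5] [ 70.7 124.2] heading 79.49340766959932 dock origin [0.49292952 0.32456577]
1 0.015 44 [0.052  0.0612 0.0691]
1 0.034 61 [0.0541 0.0629 0.0716]
-1 0.015 74 [-0.0628 -0.0547 -0.0514]
cab x min [0.61682233 0.61853152 0.62359896] y [0.10964131 0.45462876]
[[-0.902  0.431  0.   ]
 [ 0.431  0.902  0.   ]
 [-0.     0.    -1.   ]]
```

Request:
{"name": "move_arm", "arguments": {
  "increments": "11 -28 2 0 0 -6.8 125;11 -28 2 0 0 -6.8 125;11 -28 2 0 0 -6.8 125;11 -28 2 0 0 -6.8 125;11 -28 2 0 0 -6.8 125;11 -28 2 0 0 -6.8 125;11 -28 2 0 0 -6.8 125;11 -28 2 0 0 -6.8 125",
  "grip_force": 10
}}

```text
time: 2.27
position: [0.3687, 0.3611, 0.2389]
tool_rot: [-2.025, -2.402, -0.001]
ft_force: [0.5, 0.5, -0.1]
grip_width: 0.538
grip_force: 0.0
```

Request:
{"name": "move_arm", "arguments": {
  "increments": "11 -28 0 0 0 -6.8 125;11 -28 0 0 0 -6.8 125;11 -28 0 0 0 -6.8 125;11 -28 0 6.3 -1.15 0 125;11 -28 0 6.3 -1.15 0 125;11 -28 0 6.3 -1.15 0 125;11 -28 0 6.3 -1.15 0 125;11 -28 0 6.3 -1.15 0 125"
}}

```text
time: 2.93
position: [0.4566, 0.1379, 0.2403]
tool_rot: [-2.091, -1.743, -0.606]
ft_force: [-0.1, 0.7, -0.8]
grip_width: 0.511
grip_force: 0.0
```

```bash
cat > st.py <<'E'
from h import *
h=np.radians(79.7);f=np.array([np.cos(h),np.sin(h)]);l=np.array([-f[1],f[0]])
s=ctrl.get_state();d=s["position"][:2]-np.array([.493,.325])
print("t",s["time"],"tcp",np.round(s["position"],4),"dock along/lat mm",np.round([d@f*1e3,d@l*1e3],1),"F",np.round(s["ft_force"],1),"w",s["grip_width"])
M=R.from_rotvec(s["tool_rot"]).as_matrix();print("y",M[:,1].round(3),"z",M[:,2].round(3),"q",np.round(s["joint_positions"],2))
kz=np.array([-f[0]*0,0,0])
th=np.radians(32);y=np.array([f[1],-f[0],0]);z=np.array([*(f*np.sin(th)),-np.cos(th)])
T=np.c_[np.cross(y,z),y,z];print("rot still to go (32 deg pose), deg",np.degrees(R.from_matrix(T@M.T).as_rotvec()).round(2))
def pose(t="pack",lo=.088,hi=.104):
    p=ctrl.get_image("top");P=cloud(p);q=ctrl.silhouettes(t,p)
    if not q: print("none");return
    X=P[q[0]["region"]];X=X[(X[:,2]>lo)&(X[:,2]<hi)]
    (c,w,a)=cv2.minAreaRect((X[:,:2]*1000).astype(np.float32))
    B=cv2.boxPoints((c,w,a));e=B[1]-B[0] if np.linalg.norm(B[1]-B[0])>np.linalg.norm(B[2]-B[1]) else B[2]-B[1]
    e=e*np.sign(e@l);d=np.array(c)-[493,325]
    print(t,"c",np.round(c,1),"size",np.round(w,1),"heading",np.degrees(np.arctan2(-e[0],e[1])).round(1),"along/lat",np.round([d@f,d@l],1),q[0]["score"])
E
python3 st.py
```

```text
t 2.9333 tcp [0.4566 0.1379 0.2403] dock along/lat mm [-190.6    2.4] F [-0.1  0.7 -0.8] w 0.5111549498596606
y [ 0.983 -0.181  0.004] z [ 0.1    0.522 -0.847] q [-0.68 -0.22  0.67  2.05 -0.45  1.18 -0.04]
rot still to go (32 deg pose), deg [-0.06  0.26  0.15]
```

Request:
{"name": "move_arm", "arguments": {
  "increments": "0.5 0 -25 0 0 0 125;0.5 0 -25 0 0 0 125;0.5 0 -25 0 0 0 125;0.5 0 -25 0 0 0 125;0 0 -25 0 0 0 125;0 0 -25 0 0 0 125;0 0 -25 0 0 0 125;0 0 0 0 0 0 125"
}}

```text
time: 3.6
position: [0.4541, 0.1396, 0.0589]
tool_rot: [-2.095, -1.745, -0.581]
ft_force: [-0.9, 0.7, -0.4]
grip_width: 0.511
grip_force: 0.0
```

Run:
```python
from st import *
save(ctrl.get_image("scene"),"s2"); pose()
```

```text
t 3.6 tcp [0.4541 0.1396 0.0589] dock along/lat mm [-189.3    5.1] F [-0.9  0.7 -0.4] w 0.5112110395553094
y [ 0.984 -0.179 -0.008] z [ 0.086  0.513 -0.854] q [-0.69  0.1   0.77  2.23 -0.78  0.96  0.41]
rot still to go (32 deg pose), deg [ 0.56 -0.56 -0.01]
pack c [468. 200.] size [55.9 99.8] heading 71.7 along/lat [-127.5    2.2] 0.72
```

View pics/s2.png

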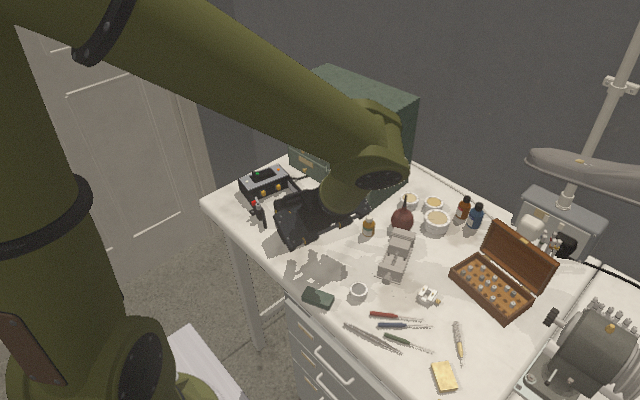

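The gripper stands just behind the pack at px (320,215) and is clear of the bottle (369,228) and the blower (402,220). Next I go down to push height.

Request:
{"name": "move_arm", "arguments": {
  "increments": "1 0 -8 0 0 0 125;1 0 -8 0 0 0 125;1 0 -8 0 0 0 125;1 0 -8 0 0 0 125;0 0 -6 0 0 0 125;0 0 -5 0 0 0 125;0 0 0 0 0 0 125;0 0 0 0 0 0 125"
}}

```text
time: 4.42
position: [0.4619, 0.1403, 0.0211]
tool_rot: [-2.093, -1.746, -0.593]
ft_force: [-0.7, -0.0, 0.4]
grip_width: 0.508
grip_force: 0.0
```

```bash
python3 st.py
```

```text
t 4.4167 tcp [0.4619 0.1403 0.0211] dock along/lat mm [-187.3   -2.5] F [-0.7 -0.   0.4] w 0.5083389127432842
y [ 0.984 -0.179 -0.   ] z [ 0.094  0.516 -0.851] q [-0.65  0.21  0.75  2.24 -0.92  0.93  0.55]
rot still to go (32 deg pose), deg [ 0.33 -0.07  0.02]
```

Request:
{"name": "move_arm", "arguments": {
  "increments": "0 2 -3 0 0 0 125;0.5 5 -3 0 0 0 125;0.9 4.9 0 0 0 0 125;0.9 4.9 0 0 0 0 125;0.9 4.9 0 0 0 0 125;0.9 4.9 0 0 0 0 125;0.9 4.9 0 0 0 0 125;0.9 4.9 0 0 0 0 125"
}}

```text
time: 5.08
position: [0.468, 0.1761, 0.0143]
tool_rot: [-2.096, -1.747, -0.592]
ft_force: [-0.5, -6.5, -0.2]
grip_width: 0.512
grip_force: 2.8
```

```bash
python3 -c "
from st import *
pose()"
```

```text
t 5.0833 tcp [0.468  0.1761 0.0143] dock along/lat mm [-151.   -2.] F [-0.5 -6.5 -0.2] w 0.5116053796341496
y [ 0.984 -0.18   0.   ] z [ 0.094  0.515 -0.852] q [-0.7   0.23  0.72  2.24 -0.96  0.89  0.51]
rot still to go (32 deg pose), deg [ 0.44 -0.08  0.08]
pack c [467.1 213.1] size [56.  99.7] heading 79.4 along/lat [-114.7    5.4] 0.64
```

Request:
{"name": "move_arm", "arguments": {
  "increments": "1.7 5 0 0 0 0 125;1.7 5 0 0 0 0 125;1.7 5 0 0 0 0 125;1.7 5 0 0 0 0 125;1.7 5 0 0 0 0 125;1.7 5 0 0 0 0 125;0.9 5 0 0 0 0 125;0.9 5 0 0 0 0 125"
}}

```text
time: 5.85
position: [0.4791, 0.2159, 0.0142]
tool_rot: [-2.094, -1.746, -0.591]
ft_force: [-1.4, -6.8, 2.8]
grip_width: 0.508
grip_force: 3.4
```

```bash
python3 -c "
from st import *
pose()"
```

```text
t 5.85 tcp [0.4791 0.2159 0.0142] dock along/lat mm [-109.8   -5.8] F [-1.4 -6.8  2.8] w 0.5076038382094858
y [ 0.984 -0.179 -0.002] z [ 0.093  0.515 -0.852] q [-0.75  0.25  0.68  2.21 -0.99  0.86  0.45]
rot still to go (32 deg pose), deg [ 0.4  -0.16  0.03]
pack c [478.2 252.8] size [ 56.1 100. ] heading 80.1 along/lat [-73.7   1.6] 0.74
```

Request:
{"name": "move_arm", "arguments": {
  "increments": "1.2 5 0 0 0 0 125;1.2 5 0 0 0 0 125;1 5 0 0 0 0 125;0.9 5 0 0 0 0 125;0.9 5 0 0 0 0 125;0.9 5 0 0 0 0 125;0.9 5 0 0 0 0 125;0.9 5 0 0 0 0 125"
}}

```text
time: 6.62
position: [0.4886, 0.253, 0.0142]
tool_rot: [-2.1, -1.745, -0.592]
ft_force: [-0.2, -5.9, 1.1]
grip_width: 0.508
grip_force: 2.9
```

```bash
python3 -c "
from st import *
pose()"
```

```text
t 6.6167 tcp [0.4886 0.253  0.0142] dock along/lat mm [-71.6  -8.6] F [-0.2 -5.9  1.1] w 0.5082015321435736
y [ 0.983 -0.183  0.001] z [ 0.096  0.513 -0.853] q [-0.79  0.27  0.65  2.18 -1.02  0.82  0.39]
rot still to go (32 deg pose), deg [ 0.53 -0.05  0.25]
pack c [487.5 289.5] size [55.7 98.3] heading 80.7 along/lat [-35.9  -1. ] 0.71
```

Request:
{"name": "move_arm", "arguments": {
  "increments": "0.2 4 0 0 0 0 125;0.2 4 0 0 0 0 125;0.2 4 0 0 0 0 125;0.2 4 0 0 0 0 125;0.2 4 0 0 0 0 125;0.5 3 0 0 0 0 125;0.5 3 0 0 0 0 125;0.5 3 0 0 0 0 125"
}}

```text
time: 7.38
position: [0.4914, 0.2828, 0.0141]
tool_rot: [-2.099, -1.746, -0.593]
ft_force: [-0.7, -12.8, 4.7]
grip_width: 0.508
grip_force: 5.7
```

```bash
python3 -c "
from st import *
pose()"
```

```text
t 7.3833 tcp [0.4914 0.2828 0.0141] dock along/lat mm [-41.8  -5.9] F [ -0.7 -12.8   4.7] w 0.5078402155262783
y [ 0.983 -0.183  0.001] z [ 0.097  0.513 -0.853] q [-0.83  0.28  0.63  2.16 -1.03  0.79  0.35]
rot still to go (32 deg pose), deg [ 0.51 -0.02  0.23]
pack c [490.6 319.7] size [56.9 99.7] heading 80.7 along/lat [-5.6  1.4] 0.83
```

Request:
{"name": "move_arm", "arguments": {
  "increments": "0.2 1.5 0 0 0 0 125;0.2 1.5 0 0 0 0 125;0.2 1.5 0 0 0 0 125;0.2 1.5 0 0 0 0 125;0 1 0 0 0 0 125;0 1 0 0 0 0 125;0 0 0 0 0 0 125;0 0 0 0 0 0 125"
}}

```text
time: 8.15
position: [0.4923, 0.2888, 0.014]
tool_rot: [-2.102, -1.745, -0.592]
ft_force: [-2.5, -16.1, 7.9]
grip_width: 0.508
grip_force: 8.3
```

```bash
python3 -c "
from st import *
pose()"
```

```text
t 8.15 tcp [0.4923 0.2888 0.014 ] dock along/lat mm [-35.8  -5.8] F [ -2.5 -16.1   7.9] w 0.508158123922924
y [ 0.983 -0.184  0.001] z [ 0.097  0.512 -0.853] q [-0.84  0.29  0.62  2.16 -1.04  0.79  0.34]
rot still to go (32 deg pose), deg [ 0.57 -0.04  0.32]
pack c [491.9 324.9] size [56.3 99.5] heading 80.0 along/lat [-0.3  1.1] 0.79
```

Request:
{"name": "move_arm", "arguments": {
  "increments": "0.2 1 0 0 0 0 125;0.2 1 0 0 0 0 125;0.2 1 0 0 0 0 125;0 0 0 0 0 0 125;0 0 0 0 0 0 125;0 0 0 0 0 0 125;0 0 0 0 0 0 125;0 0 0 0 0 0 125"
}}

```text
time: 8.92
position: [0.4926, 0.2892, 0.0137]
tool_rot: [-2.103, -1.744, -0.59]
ft_force: [-8.2, -26.3, 17.4]
grip_width: 0.513
grip_force: 13.9
```

```bash
python3 -c "
from st import *
pose();save(ctrl.get_image('scene'),'s3')"
python3 -c "
import cv2;a=cv2.imread('pics/s3.png')[130:270,200:420];cv2.imwrite('pics/s3c.png',cv2.resize(a,(770,490),interpolation=2))"
```

```text
t 8.9167 tcp [0.4926 0.2892 0.0137] dock along/lat mm [-35.3  -6. ] F [ -8.2 -26.3  17.4] w 0.5127108212057435
y [ 0.983 -0.185  0.   ] z [ 0.097  0.511 -0.854] q [-0.84  0.29  0.62  2.16 -1.03  0.79  0.33]
rot still to go (32 deg pose), deg [ 0.66 -0.11  0.38]
pack c [491.8 325. ] size [ 56. 100.] heading 79.6 along/lat [-0.2  1.2] 0.68
```

View pics/s3c.png

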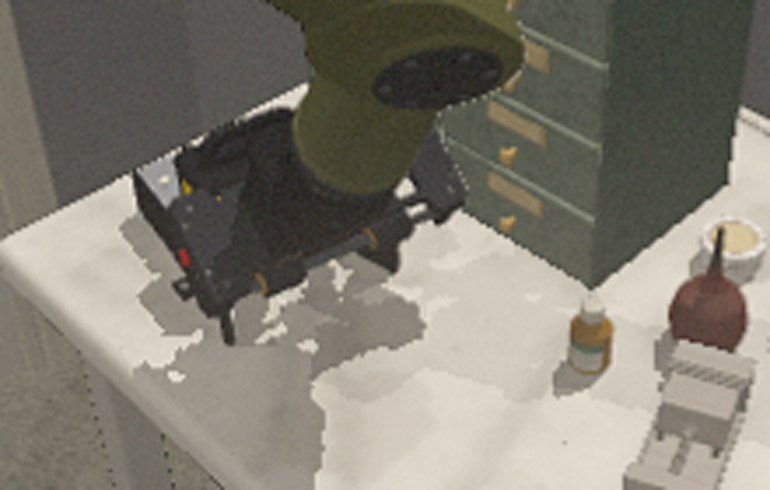

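The pack is stopped hard: force rose 10 N for 0.4 mm of travel, and it sits at −0.2 mm. Now I back away and look at the latch.

Request:
{"name": "move_arm", "arguments": {
  "increments": "-0.5 -3 0 0 0 0 125;-1.3 -7 0 0 0 0 125;-1.8 -10 0 0 0 0 125;-1.8 -10 0 0 0 0 125;-1.8 -10 0 0 0 0 125;-1.8 -10 0 0 0 0 125;-1.8 -10 0 0 0 0 125;-1.8 -10 0 0 0 0 125"
}}

```text
time: 9.73
position: [0.4783, 0.2258, 0.0145]
tool_rot: [-2.093, -1.746, -0.592]
ft_force: [-0.1, 0.1, -0.1]
grip_width: 0.51
grip_force: 0.0
```

Request:
{"name": "move_arm", "arguments": {
  "increments": "-1 -5 20 0 0 0 255;0 0 25 0 0 0 255;0 0 25 0 0 0 255;0 0 25 0 0 0 255;0 0 25 0 0 0 255;0 0 25 0 0 0 255;0 0 20 0 0 0 255;0 0 0 0 0 0 255"
}}

```text
time: 10.4
position: [0.4802, 0.2216, 0.1845]
tool_rot: [-2.092, -1.747, -0.603]
ft_force: [1.0, -0.3, -0.1]
grip_width: 0.028
grip_force: 0.0
```

```bash
python3 -c "
from st import *
pose();pose('dock_switch',.044,.07);save(ctrl.get_image('scene'),'s4');save(ctrl.get_image('top'),'t4')"
python3 -c "
import cv2;a=cv2.imread('pics/s4.png')[130:270,200:420];b=cv2.imread('pics/t4.png')[160:260,180:320]
import numpy as np
cv2.imwrite('pics/c4.png',np.vstack([cv2.resize(a,(472,300),interpolation=2),cv2.resize(b,(472,300),interpolation=2)]))"
```

```text
t 10.4 tcp [0.4802 0.2216 0.1845] dock along/lat mm [-104.    -5.9] F [ 1.  -0.3 -0.1] w 0.02839856417184736
y [ 0.984 -0.18   0.005] z [ 0.099  0.52  -0.849] q [-0.85 -0.09  0.7   2.08 -0.56  1.01 -0.05]
rot still to go (32 deg pose), deg [0.11 0.27 0.07]
pack c [491.6 325.2] size [ 56.7 100. ] heading 79.2 along/lat [-0.1  1.4] 0.76
dock_switch c [0. 0.] size [0. 0.] heading -0.0 along/lat [-407.9  426.9] 0.57
```

View pics/c4.png

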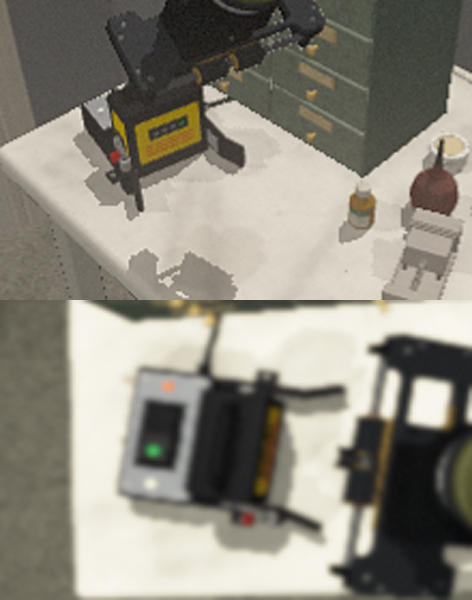

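Request:
{"name": "move_arm", "arguments": {
  "increments": "1 21 0 -6.1 1.1 0 255;1 21 0 -6.1 1.1 0 255;1 21 0 -6.1 1.1 0 255;1 21 0 -6.1 1.1 0 255;1 21 0 -6.1 1.1 0 255;1 21 0 0 0 0 255;1 21 0 0 0 0 255;0 23 0 0 0 0 255"
}}

```text
time: 11.37
position: [0.4841, 0.3925, 0.1772]
tool_rot: [-2.407, -2.01, -0.008]
ft_force: [0.6, -0.1, -0.2]
grip_width: 0.001
grip_force: 0.0
```

Request:
{"name": "move_arm", "arguments": {
  "increments": "0 0 -15 0 0 0 255;0 0 -15 0 0 0 255;0 0 -15 0 0 0 255;0 0 -15 0 0 0 255;0 0 -15 0 0 0 255;0 0 -8 0 0 0 255;0 0 0 0 0 0 255;0 0 0 0 0 0 255"
}}

```text
time: 12.03
position: [0.4843, 0.3912, 0.0956]
tool_rot: [-2.407, -2.008, -0.011]
ft_force: [-0.3, 0.7, 0.1]
grip_width: 0.003
grip_force: 0.0
```

```bash
python3 -c "
from st import *
pose();p=ctrl.get_image('scene');save(p,'s5');P=cloud(p).reshape(-1,3);P=P[~np.isnan(P[:,0])]
d=P[:,:2]-[.493,.325];a=d@f;b=d@l
for a0 in(-.04,-.02,0):
    m=(a>a0)&(a<a0+.02)&(b>.045)&(b<.09)&(P[:,2]>.034)&(P[:,2]<.065);print(a0,m.sum(),np.percentile(b[m],[2,50,98]).round(4) if m.sum() else 0)
import cv2;A=p['frame'][130:250,210:370,::-1];cv2.imwrite('pics/c5.png',cv2.resize(A,(800,600),interpolation=2))
"
```

```text
t 12.0333 tcp [0.4843 0.3912 0.0956] dock along/lat mm [63.6 20.4] F [-0.3  0.7  0.1] w 0.00297056353471038
y [ 0.984 -0.179 -0.001] z [ 0.001  0.01  -1.   ] q [-1.07  0.36  0.43  1.69 -0.17  1.11 -0.77]
rot still to go (32 deg pose), deg [ 3.094e+01 -5.680e+00  2.000e-02]
pack c [491.7 324.8] size [55.6 99.6] heading 80.4 along/lat [-0.4  1.2] 0.6
-0.04 68 [0.0456 0.058  0.0708]
-0.02 51 [0.0487 0.0528 0.0714]
0 29 [0.0487 0.05   0.0574]
```

View pics/c5.png

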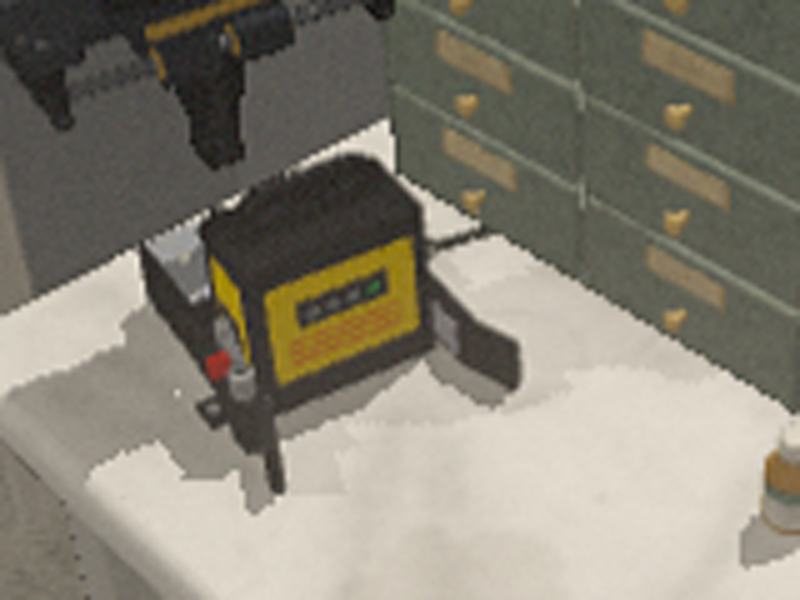

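The pack is home with its lug at crop px (228,330), and the latch pawl and red tab are behind it at (218,365). The latch's lateral extent (71 mm) matches the shut start state. I now press the rocker.

Request:
{"name": "move_arm", "arguments": {
  "increments": "1 1 -12 0 0 0 255;1 0.5 -10 0 0 0 255;0.5 0.5 -8 0 0 0 255;0 0 -5 0 0 0 255;0 0 -4 0 0 0 255;0 0 -2 0 0 0 255;0 0 -2 0 0 0 255;0 0 0 0 0 0 255"
}}

```text
time: 12.85
position: [0.4868, 0.3936, 0.0532]
tool_rot: [-2.407, -2.008, -0.013]
ft_force: [-1.1, 0.0, -0.1]
grip_width: 0.005
grip_force: 0.1
```

Request:
{"name": "move_arm", "arguments": {
  "increments": "0 0 -1 0 0 0 255;0 0 -1 0 0 0 255;0 0 -1 0 0 0 255;0 0 0 0 0 0 255;0 0 0 0 0 0 255;0 0 0 0 0 0 255;0 0 0 0 0 0 255;0 0 0 0 0 0 255"
}}

```text
time: 13.52
position: [0.4874, 0.3938, 0.0506]
tool_rot: [-2.407, -2.008, -0.015]
ft_force: [-0.1, 1.2, 0.7]
grip_width: 0.005
grip_force: 0.6
```

Request:
{"name": "move_arm", "arguments": {
  "increments": "0 0 -1 0 0 0 255;0 0 0 0 0 0 255;0 0 -1 0 0 0 255;0 0 0 0 0 0 255;0 0 0 0 0 0 255;0 0 0 0 0 0 255;0 0 0 0 0 0 255;0 0 0 0 0 0 255"
}}

```text
time: 14.18
position: [0.4874, 0.3939, 0.0504]
tool_rot: [-2.406, -2.007, -0.015]
ft_force: [-3.9, -1.0, 12.1]
grip_width: 0.008
grip_force: 5.6
```

Firm contact at z = 50.4 mm with 12 N means the rocker is level. I lift away and check.

Request:
{"name": "move_arm", "arguments": {
  "increments": "0 0 3 0 0 0 255;0 0 8 0 0 0 255;0 0 15 0 0 0 255;0 0 20 0 0 0 255;0 0 25 0 0 0 255;0 0 25 0 0 0 255;0 0 25 0 0 0 255;0 0 20 0 0 0 255"
}}

```text
time: 14.85
position: [0.4876, 0.3934, 0.1916]
tool_rot: [-2.408, -2.007, -0.016]
ft_force: [0.1, 0.5, 0.3]
grip_width: 0.006
grip_force: 0.0
```

Request:
{"name": "move_arm", "arguments": {
  "increments": "-15 25 0 0 0 0 255;-15 25 0 0 0 0 255;-15 25 0 0 0 0 255;-15 25 0 0 0 0 255;-15 25 0 0 0 0 255;-15 25 0 0 0 0 255;0 0 0 0 0 0 255;0 0 0 0 0 0 255"
}}

```text
time: 15.52
position: [0.395, 0.5453, 0.1888]
tool_rot: [-2.403, -2.013, -0.012]
ft_force: [0.8, -0.7, 0.0]
grip_width: 0.008
grip_force: 0.0
```

```bash
python3 -c "
from st import *
pose();p=ctrl.get_image('top');save(p,'t6');P=cloud(p).reshape(-1,3);P=P[~np.isnan(P[:,0])]
d=P[:,:2]-[.493,.325];a=d@f-.066;b=d@l
for b0 in(-.024,-.016,-.008,0,.008,.016):
    m=(abs(a)<.009)&(b>b0)&(b<b0+.008);print(b0,np.median(P[m][:,2]).round(4))
q=ctrl.get_image('scene');save(q,'s6')
import cv2
A=cv2.resize(q['frame'][130:250,210:370,::-1],(600,450),interpolation=2);cv2.imwrite('pics/c6.png',A)
for t in['oil_bottle','small_tin','rubber_block','tweezers','red_blower']: print(t,[np.round(z['centre'],3) for z in ctrl.find_in(t,q)[:1]])
"
```

```text
t 15.5167 tcp [0.395  0.5453 0.1888] dock along/lat mm [199.2 135.8] F [ 0.8 -0.7  0. ] w 0.00810309695163191
y [ 0.985 -0.175 -0.001] z [ 0.001  0.01  -1.   ] q [-1.26  0.39  0.37  1.46 -0.15  1.31 -1.06]
rot still to go (32 deg pose), deg [30.91 -5.59 -0.22]
pack c [492.1 325.4] size [ 56.5 100. ] heading 79.3 along/lat [0.2 1. ] 0.76
-0.024 0.0545
-0.016 0.0538
-0.008 0.0512
0 0.0503
0.008 0.0504
0.016 0.05
oil_bottle [array([0.572, 0.075, 0.033])]
small_tin [array([ 0.433, -0.031,  0.015])]
rubber_block [array([0.362, 0.019, 0.018])]
tweezers []
red_blower [array([0.642, 0.034, 0.045])]
```

View pics/c6.png

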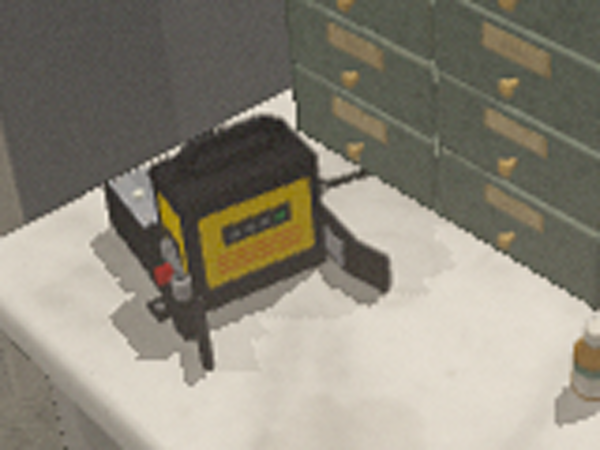

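The green half of the rocker now lies level at 50 mm and the other half stands up at 54 mm, so it is on. The pack is home at px (250,220) with the latch and red tab behind its lug (165,272). The bottle, tin, block and blower have not moved; the tweezers weren't detected this time, but the arm never went near them.

```bash
python3 -c "
from bench import ctrl
print(ctrl.close_job())"
```

```text
the job is handed in; nothing more can be done
None
```

The job is handed in (no verdict came back): the pack measures fully home with the latch shut behind its lug, the rocker is on, and the hand is well clear.

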